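# Put away the washed pipe fittings at the bottling bench

## Robot

A 6-joint arm with a two-finger parallel gripper is mounted at the origin on the work surface. World frame = base frame: x ahead of the robot, y to its left, z up, the work surface at z = 0. Lengths are in m, angles in rad, forces in N, time in s.
With the tool pointing down it reaches from about 0.3 to 0.875 m from the base axis. Payload 6.4 kg.
Tool frame: the origin (TCP) lies midway between the tips of the shut fingers; the grasp point (between the pads) lies 19 mm behind it; x points along the fingers, y is the direction in which the jaws open and shut, and the axes are right-handed (so a half turn about x gives the same grasp; the last joint's range is limited). The gripper opens to 85 mm and grips with 20 to 120 N. Pads are 22 mm wide; open, the fingers measure 114 mm over their backs; the gripper's body (76 mm by 85 mm) begins 54 mm behind the grasp point. The pads swing forward as they close: fully open they stand 13 mm farther back than shut.
Start: joints at [0.929, 0.181, 1.607, -0, 1.354, -0.206], TCP at [0.243, 0.521, 0.208] pointing down, gripper open.
Joint ranges: [-2.99, 2.99], [-0.89, 2.07], [0.3, 2.58], [-1.14, 4.28], [0, 2.63], [-3.12, 3.12]. Speed limits (rad/s): [2.57, 2.57, 3.01, 3.14, 3.14, 3.14].

## Interface

Orientations are given as a unit quaternion [w, x, y, z].
In Python, from bench import ctrl gives the robot as it stands.
- The arm moves only by the tool step_arm, never from a script. Its argument "motion" is a list of rows, each a list of 7 numbers: the shift along the tool's x, y, z in mm, then the turn, a rotation vector about the tool's x, y, z in degrees, then the closure in counts, from 0 (fully open) to 255 (shut). In form: [[tx, ty, tz, rx, ry, rz, hand], ...]. A call has 1 to 10 rows; each row is the pose to reach, as a shift and turn from the pose commanded when the call began, along the tool's axes at that moment; what a row does not reach only later rows make up. A row lasts 1/8 s, in which the tool goes at most 62.5 mm and 10.7 degrees, less where a joint would pass 70% of its speed; a pose out of reach is approached as far as the arm can. A call with a gripper value outside its range is refused whole. The fingers move at their own pace and stop on an object; the grip force is fixed at half the most. Time passes only in rows, so rows that repeat a pose let the fingers close. It gives the time, the measured TCP pose, the force and the opening at its end, in the units of the state.
- ctrl.get_obs(): the state, without advancing time (a new reading comes with each control period).
- ctrl.camera(name): name is "scene" or "top" or "wrist"; returns (picture, depth): 480x640x3 uint8, red, green, blue; 480x640 float32, m along the optical axis (not along the pixel's ray), 0 where there is no reading.
- ctrl.camera_info(name): a dict with "fx", "fy", "cx", "cy" (pixels), "T" (4x4, takes a point from camera to world coordinates); the wrist camera has in their place "hand_eye" (4x4, takes a point from camera to tool coordinates, whose origin is the TCP and whose axes are the tool frame's). Camera axes: x right, y down, z forward; pixel columns grow to the right and rows downward; lengths in m; the calibration is good to about 2 mm. A picture is of the moment at which its call begins: read the wrist's pose just before it. camera_info takes no time and is no camera call.
- ctrl.hand_in(): hands the job in, once; it reports no verdict.
The state is a dict: "time_s": time; "q": joint angles; "dq": joint speeds; "joint_efforts": joint torques, N m; "eef_pos": TCP position; "eef_rot": TCP orientation; "wrist_force": force on the tool from outside, world axes, zero at the start; "torque": the same for the moment, N m; "opening": opening from 0.0 (shut) to 1.0 (fully open).
Only numpy, scipy, OpenCV 4.12 (cv2) and the standard library are available. Lean on these libraries where they do the work, as an engineer would, in place of code of your own. Each camera call takes 0.05 s, during which the arm holds its last target. There are 200 camera calls.

## Task

The washed stainless pipe fittings lie mixed on the bottling bench; put each kind away in its own blue container: the two flat end caps side by side, lying flat, in the round dish; the two hose tails standing upright on their flanges in the two-bay box, one in each bay; and the tee lying flat in the undivided square tray. Do not knock over the small amber sample bottle that stands among them. The rubber bung and the ring clamp are not part of the job.

Things in the scene. Friction and masses are not known exactly. Their poses are not given: they have to be found in the camera images.
- tail_a: One of two identical stainless hose tails, standing upright on its flange, about 0.18 kg: a flange 50.5 mm across and 6 mm thick, and above it an open tube of 36 mm diameter with shallow hose ridges, 70 mm tall overall. Grip it from above across the tube. Origin at half its height, on its axis (35 mm above its underside); z is the tube axis, up from the flange.
- tail_b: The other of two identical stainless hose tails, standing upright on its flange, about 0.18 kg: a flange 50.5 mm across and 6 mm thick, and above it an open tube of 36 mm diameter with shallow hose ridges, 70 mm tall overall. Grip it from above across the tube. Origin at half its height, on its axis (35 mm above its underside); z is the tube axis, up from the flange.
- cap_a: One of two identical blank end caps, plain stainless steel: a solid flat disc of 50.5 mm diameter and 8 mm thickness with a circular groove on top, lying flat, about 0.11 kg. Picked by its rim with the fingertips. Origin at its middle (4 mm above its underside); z is the disc's axis; either face may be up.
- cap_b: The other of two identical blank end caps, plain stainless steel: a solid flat disc of 50.5 mm diameter and 8 mm thickness with a circular groove on top, lying flat, about 0.11 kg. Picked by its rim with the fingertips. Origin at its middle (4 mm above its underside); z is the disc's axis; either face may be up.
- tee: Stainless pipe tee lying flat, 0.3 kg: a run 96 mm long along its y (-48 to +48), a branch along +x ending 75 mm from the run axis; 38 mm tube, three end flanges 50.5 mm across, 6 mm thick. The bare branch can be gripped across (along y) between x = 25 and 69 mm; centre of mass near x = 18 mm. Origin where the tube axes cross, 25 mm above its support; z normal to the tee. Either side may be up.
- dish: Round dish of blue plastic, fixed: outer diameter 180 mm at the rim, 25 mm high, wall 4 mm, inner floor of 168 mm diameter, 4 mm above its underside. Origin at the centre of its underside, z up.
- bays: Blue plastic box in two bays, fixed: 190 mm (its x) by 130 mm (its y), 34 mm high, walls, floor and divider 4 mm thick. The divider crosses the middle along y (top 30 mm high), leaving bays centred at x = -47 and +47 mm, each 89 mm (x) by 122 mm (y) inside. Origin at the centre of its underside, z up.
- tray: Undivided square tray of blue plastic, fixed: 150 by 150 mm, 34 mm high, wall and floor 4 mm thick, 142 by 142 mm inside. Origin at the centre of its underside, z up.
- sample: Small amber glass sample bottle, white cap, 42 mm diameter, 85 mm tall, standing loose among the fittings; not to be knocked over. Origin at the centre of its underside, z up. Also loose among the fittings, but not reported: a black rubber bung (48 mm diameter, 32 mm tall) and a steel ring clamp with a brass wing nut (66 mm ring, 14 mm tall).
Things that resemble listed ones, but are neither listed nor needed, are in the scene too. What is shaped like the tray but red is not meant.

How it is judged:
By the outcome, as a careful person would: the job done as asked, in the order asked, and still so for the second after the job is handed in, with the robot touching nothing.
It also fails if it takes over 144 s, if anything falls off the work surface, if the arm or the gripper's body presses on something with over 40 N, if the wrist force passes 120 N, or if a joint passes its speed limit or range.

## Working session

There is one attempt and no reset: what is moved stays moved. The work goes in short steps, Python scripts to look and compute and a tool call to move; the robot and the scene stay as the last step left them, time stands still between calls to the robot, and variables do not carry over. Pictures are saved under pics/ and viewed, about 12 in all and at most 16, crops included, and the job is handed in when it is done.

Besides the shell and the picture viewer there is one more tool, called after "Call:" as name(argument=value, ...) on one line, values as JSON. step_arm: Moves the arm, as the interface text tells. Its arguments: {"type":"object","properties":{"motion":{"type":"array","items":{"type":"array","items":{"type":"number"}}}},"required":["motion"]}

```bash
ls; mkdir -p pics
python3 - <<'E'
from bench import ctrl
import cv2,numpy as np
o=ctrl.get_obs();print({k:np.round(v,3).tolist() for k,v in o.items()})
for n in ("top","scene"):
    p,d=ctrl.camera(n);cv2.imwrite(f"pics/{n}0.png",p[:,:,::-1]);np.save(f"{n}0.npy",d)
    i=ctrl.camera_info(n);print(n,i)
print(ctrl.camera_info("wrist"))
E
```

```text
pics
{'time_s': 0.0, 'q': [0.929, 0.182, 1.608, 0.0, 1.354, -0.206], 'dq': [0.001, -0.0, -0.001, -0.0, -0.003, 0.002], 'joint_efforts': [-0.001, -44.486, -35.134, -0.0, 0.009, -0.0], 'eef_pos': [0.242, 0.521, 0.207], 'eef_rot': [0.69, 0.152, 0.691, -0.153], 'wrist_force': [0.146, 0.174, -0.076], 'torque': [-0.01, -0.02, 0.003], 'opening': 1.0}
top {'fx': 436.5627795236674, 'fy': 436.5627795236674, 'cx': 319.29667901857175, 'cy': 240.1080485244442, 'T': array([[-0.02500563, -0.99250103,  0.1196513 ,  0.34004595],
       [-0.99961893,  0.02342433, -0.01460434,  0.01354286],
       [ 0.01169207, -0.11997089, -0.99270856,  0.92363944],
       [ 0.        ,  0.        ,  0.        ,  1.        ]])}
scene {'fx': 511.0518973336864, 'fy': 511.0518973336864, 'cx': 320.56966475988395, 'cy': 244.89877678917213, 'T': array([[ 0.89824542,  0.24726153, -0.36334129,  0.93396665],
       [ 0.43948892, -0.50129798,  0.74535214, -0.98110627],
       [ 0.00215465, -0.82919362, -0.55895732,  0.80662086],
       [ 0.        ,  0.        ,  0.        ,  1.        ]])}
{'fx': 351.0143538547573, 'fy': 351.0143538547573, 'cx': 319.1909167962564, 'cy': 239.8161717929169, 'hand_eye': array([[ 1.17416232e-03, -2.78189699e-01,  9.60525436e-01,
        -1.67029125e-01],
       [ 9.99999281e-01,  9.25062840e-05, -1.19562391e-03,
        -7.66874742e-04],
       [ 2.43755618e-04,  9.60526149e-01,  2.78189607e-01,
        -7.10011598e-02],
       [ 0.00000000e+00,  0.00000000e+00,  0.00000000e+00,
         1.00000000e+00]])}
```

View pics/top0.png

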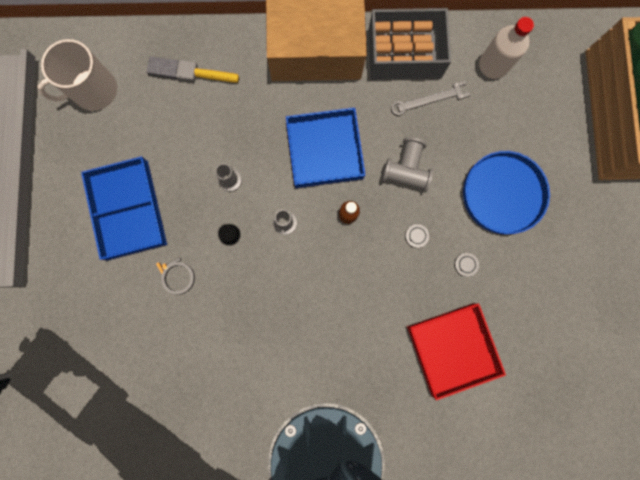

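View pics/scene0.png

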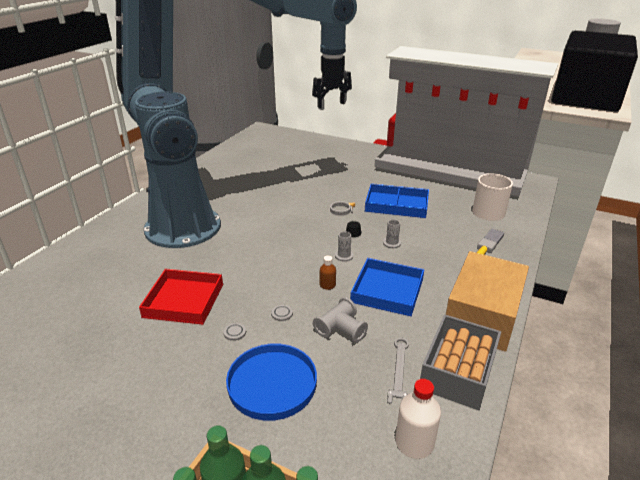

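Top view: the caps are at (417,236) and (467,265), the tails at (228,178) and (285,220), and the tee at (407,170). The bottle is at (349,212), the bung at (229,234) and the clamp at (177,277). The blue dish is at (506,193), the two-bay box at (124,208) and the blue tray at (325,148). The red tray at (456,350) is a decoy. I'll enlarge the fittings to confirm.

```bash
cat > h.py <<'E'
from bench import ctrl
import numpy as np,cv2
from scipy.spatial.transform import Rotation as R
def RT(o):
    T=np.eye(4);T[:3,:3]=R.from_quat(np.array(o["eef_rot"]),scalar_first=True).as_matrix();T[:3,3]=o["eef_pos"];return T
def ray(name,uv,z,T=None):
    i=ctrl.camera_info(name);T=i["T"] if T is None else T
    uv=np.atleast_2d(uv).astype(float);d=np.c_[(uv[:,0]-i["cx"])/i["fx"],(uv[:,1]-i["cy"])/i["fy"],np.ones(len(uv))]@T[:3,:3].T
    return (T[:3,3]+d*((z-T[2,3])/d[:,2])[:,None])
def snap(name,fn,crop=None,s=1):
    T=None
    if name=="wrist":T=RT(ctrl.get_obs())@ctrl.camera_info("wrist")["hand_eye"];np.save(fn+"_T.npy",T)
    p,d=ctrl.camera(name);np.save(fn+"_d.npy",d)
    if crop:x0,y0,x1,y1=crop;p=p[y0:y1,x0:x1]
    cv2.imwrite(f"pics/{fn}.png",cv2.resize(p[:,:,::-1],None,fx=s,fy=s,interpolation=cv2.INTER_CUBIC));return T
def goto(p,yaw=None):
    """shift/turn in current tool axes (mm, deg) to TCP p, tool down, jaw axis y at yaw (mod 180)"""
    T=RT(ctrl.get_obs());Rn=T[:3,:3]
    if yaw is not None:
        best=None
        for a in (yaw,yaw+np.pi):
            y=np.array([np.cos(a),np.sin(a),0]);x=np.array([0,0,-1.]);M=np.c_[x,y,np.cross(x,y)]
            r=R.from_matrix(T[:3,:3].T@M).as_rotvec(degrees=True)
            if best is None or np.linalg.norm(r)<np.linalg.norm(best):best=r
    else:best=np.zeros(3)
    print("shift mm",np.round(T[:3,:3].T@(np.array(p)-T[:3,3])*1e3,1),"turn",np.round(best,1),"yaw now",np.round(np.degrees(np.arctan2(T[1,1],T[0,1])),1))
E
python3 - <<'E'
from h import *
im=cv2.imread("pics/top0.png");cv2.imwrite("pics/top0c.png",cv2.resize(im[120:290,200:490],None,fx=2.7,fy=2.7,interpolation=cv2.INTER_CUBIC))
hsv=cv2.cvtColor(im,cv2.COLOR_BGR2HSV);m=cv2.inRange(hsv,(105,120,60),(130,255,255))
n,l,st,c=cv2.connectedComponentsWithStats(m)
for k in range(1,n):
    if st[k,4]>800:
        pts=np.argwhere(l==k)[:,::-1].astype(np.float32);w=ray("top",pts,.02)[:,:2].astype(np.float32)
        r=cv2.minAreaRect(w);print(np.round(c[k]),np.round(r[0],3),np.round(r[1],3),r[2])
for nm,uv,z in [("cap",(417,236),.008),("cap",(467,265),.008),("tail top",(284,216),.07),("tail top",(225,172),.07),("bottle cap",(350,208),.085),("bung",(229,234),.03),("clamp",(177,277),.014),("tee",(407,172),.045)]:
    print(nm,np.round(ray("top",uv,z),3))
E
```

```text
[325. 147.] [ 0.649 -0.017] [0.158 0.152] 6.286759376525879
[506. 193.] [ 0.541 -0.399] [0.178 0.185] 42.12065124511719
[123. 208.] [0.528 0.409] [0.197 0.139] 13.833745956420898
cap [[ 0.454 -0.207  0.008]]
cap [[ 0.39  -0.31   0.008]]
tail top [[0.493 0.07  0.07 ]]
tail top [[0.585 0.186 0.07 ]]
bottle cap [[ 0.503 -0.06   0.085]]
bung [[0.465 0.186 0.03 ]]
clamp [[0.38  0.297 0.014]]
tee [[ 0.584 -0.185  0.045]]
```

View pics/top0c.png

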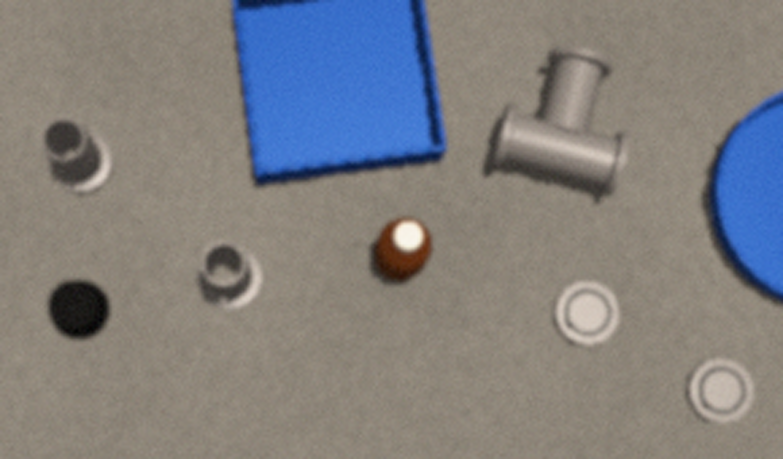

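The crop confirms two grooved discs, two upright tubes with flanges and the tee; the bung and bottle are separate. I'll start with the caps, following the stated order.

Run:
```python
from h import *
print(np.round(ray("top",[(224.4,171.1),(281.9,218.1)],.07),3))
T=RT(ctrl.get_obs());print(np.round(T[:3,:3],3))
goto((.454,-.207,.2),np.pi/2);goto((.454,-.207,.2))
```

```text
[[0.587 0.188 0.07 ]
 [0.489 0.074 0.07 ]]
[[-0.001  0.422  0.907]
 [-0.001  0.907 -0.422]
 [-1.    -0.002 -0.   ]]
shift mm [   7.6 -570.5  499.1] turn [-25.   -0.    0.1] yaw now 65.0
shift mm [   7.6 -570.5  499.1] turn [0. 0. 0.] yaw now 65.0
```

Call:
step_arm(motion=[[8,-570,499,-25,0,0,0],[8,-570,499,-25,0,0,0],[8,-570,499,-25,0,0,0],[8,-570,499,-25,0,0,0],[8,-570,499,-25,0,0,0],[8,-570,499,-25,0,0,0],[8,-570,499,-25,0,0,0],[8,-570,499,-25,0,0,0],[8,-570,499,-25,0,0,0],[8,-570,499,-25,0,0,0]])

```text
time_s: 1.35
eef_pos: [0.4157, -0.0746, 0.2012]
eef_rot: [0.707, 0.0, 0.707, -0.0]
wrist_force: [1.2, 0.1, 0.5]
opening: 1.001
```

Run:
```python
from h import *
goto((.454,-.207,.2),np.pi/2)
```

```text
shift mm [   1.2 -132.4   38.3] turn [-0.  0. -0.] yaw now 90.0
```

Call:
step_arm(motion=[[1,-132,38,0,0,0,0],[1,-132,38,0,0,0,0],[1,-132,38,0,0,0,0],[1,-132,38,0,0,0,0],[1,-132,38,0,0,0,0]])

```text
time_s: 1.98
eef_pos: [0.4533, -0.2028, 0.1999]
eef_rot: [0.707, -0.0, 0.707, 0.001]
wrist_force: [-0.4, -0.0, 0.0]
opening: 0.999
```

Run:
```python
from h import *
print(np.round(ctrl.get_obs()["eef_pos"],4))
snap("wrist","w1")
```

```text
[ 0.4533 -0.2028  0.1999]
```

View pics/w1.png

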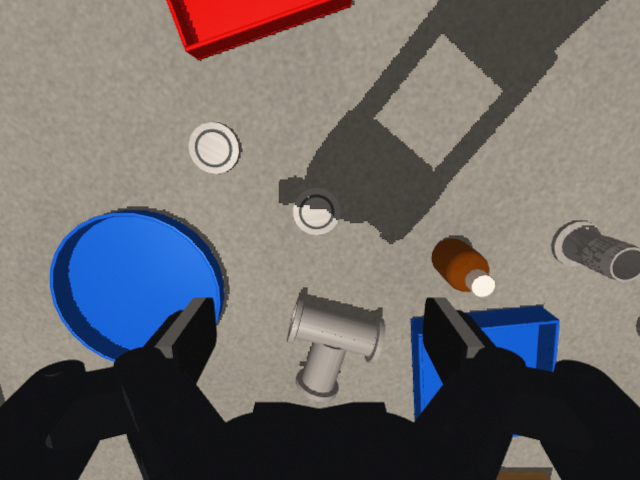

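The wrist view shows the caps at (316,211) and (214,148), the dish around (137,287) and the tee at (335,325). All of them can be measured from here.

Run:
```python
from h import *
T=np.load("w1_T.npy");f=lambda uv,z:np.round(ray("wrist",uv,z,T),4)
im=cv2.imread("pics/w1.png")
# caps refine: bright/grey circles
print("caps",f([(316,211),(214,148)],.008).tolist())
print("caps top",ray("top",[(417.4,235.9),(467,264.4)],.008).round(4).tolist())
# dish outer from depth/blue region in w1 top side
d=np.load("w1_d.npy");i=ctrl.camera_info("wrist")
v,u=np.nonzero(d>0);P=np.c_[(u-i["cx"])/i["fx"]*d[v,u],(v-i["cy"])/i["fy"]*d[v,u],d[v,u]]@T[:3,:3].T+T[:3,3]
def sel(x0,x1,y0,y1,z0,z1):
    m=(P[:,0]>x0)&(P[:,0]<x1)&(P[:,1]>y0)&(P[:,1]<y1)&(P[:,2]>z0)&(P[:,2]<z1);return P[m]
q=sel(.43,.7,-.52,-.28,.02,.03);print("dish rim",len(q))
A=np.c_[2*q[:,:2],np.ones(len(q))];s=np.linalg.lstsq(A,(q[:,:2]**2).sum(1),rcond=None)[0];print(s[:2],np.sqrt(s[2]+s[:2]@s[:2]))
for a in [(.42,.49,-.25,-.17),(.35,.43,-.36,-.27)]:
    q=sel(*a,.005,.012);r=cv2.minEnclosingCircle(q[:,:2].astype(np.float32));print("cap depth",len(q),r,q[:,2].mean())
q=sel(.5,.7,-.28,-.1,.012,.07)
r=cv2.minAreaRect(q[:,:2].astype(np.float32));print("tee",r,q[:,2].max())
print(ctrl.get_obs()["eef_pos"])
goto((.4535,-.207,-.001),np.pi/2)
```

```text
caps [[0.4545, -0.2069, 0.008], [0.3912, -0.3078, 0.008]]
caps top [[0.4545, -0.2082, 0.008], [0.3915, -0.3098, 0.008]]
dish rim 2226
[ 0.5409347  -0.39719714] 0.08720763863351566
cap depth 1787 ((0.4545346200466156, -0.20624502003192902), 0.025434598326683044) 0.008804054930119525
cap depth 2089 ((0.39087462425231934, -0.30806806683540344), 0.025413958355784416) 0.008981407258255473
tee ((0.6057477593421936, -0.19287772476673126), (0.0964939147233963, 0.10076271742582321), 73.9686050415039) 0.05229869933062553
[ 0.45347301 -0.20280845  0.20011943]
shift mm [ 2.011e+02 -4.300e+00  1.000e-01] turn [ 0.1 -0.  -0. ] yaw now 90.1
```

Call:
step_arm(motion=[[60,-4,1,0,0,0,0],[120,-4,1,0,0,0,0],[170,-4,1,0,0,0,0],[195,-4,1,0,0,0,0],[200,-4,1,0,0,0,0],[200,-4,1,0,0,0,0],[200,-4,1,0,0,0,255],[200,-4,1,0,0,0,255],[200,-4,1,0,0,0,255],[200,-4,1,0,0,0,255]])

```text
time_s: 3.28
eef_pos: [0.4548, -0.2086, 0.0004]
eef_rot: [0.707, -0.0, 0.707, 0.0]
wrist_force: [0.5, -0.4, -0.3]
opening: 0.142
```

Call:
step_arm(motion=[[0,0,0,0,0,0,255],[0,0,0,0,0,0,255],[0,0,0,0,0,0,255]])

```text
time_s: 3.65
eef_pos: [0.4547, -0.2084, 0.0001]
eef_rot: [0.707, -0.0, 0.707, 0.0]
wrist_force: [-1.0, -0.1, 0.4]
opening: -0.001
```

The fingers shut fully, so the cap was missed or squeezed out. I'll lift and look.

Call:
step_arm(motion=[[-60,0,0,0,0,0,255],[-120,0,0,0,0,0,200],[-180,0,0,0,0,0,0],[-200,0,0,0,0,0,0],[-200,0,0,0,0,0,0],[-200,0,0,0,0,0,0]])

```text
time_s: 4.4
eef_pos: [0.4539, -0.2078, 0.1986]
eef_rot: [0.706, 0.0, 0.708, 0.001]
wrist_force: [0.4, -0.3, 0.0]
opening: 0.998
```

Run:
```python
from h import *
print(np.round(ctrl.get_obs()["eef_pos"],4))
T=snap("wrist","w2")
```

```text
[ 0.4539 -0.2078  0.1986]
```

View pics/w2.png

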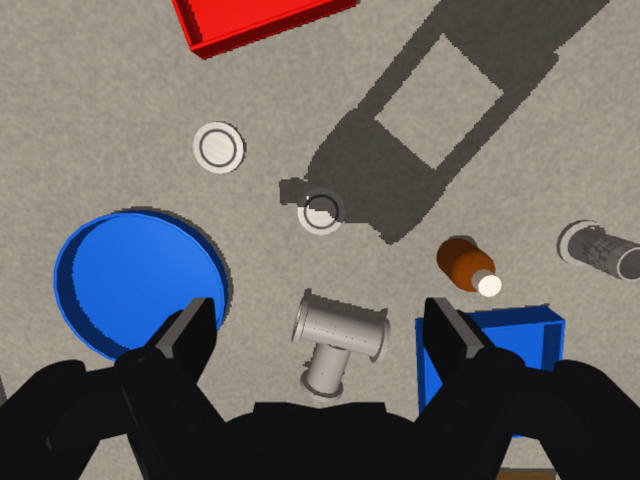

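The cap at (321,211) hasn't moved, so the closed tips passed above it. I'll measure the tip position in tool coordinates from the depth image.

Run:
```python
from h import *
i=ctrl.camera_info("wrist");H=i["hand_eye"];T=np.load("w2_T.npy")
d=np.load("w2_d.npy");v,u=np.nonzero((d>0)&(d<.26));C=np.c_[(u-i["cx"])/i["fx"]*d[v,u],(v-i["cy"])/i["fy"]*d[v,u],d[v,u]]
Q=C@H[:3,:3].T+H[:3,3]
for s in (-1,1):
    q=Q[Q[:,1]*s>.02];k=np.argsort(-q[:,0])[:300];print(np.round(q[k].max(0),4),np.round(q[k].min(0),4),np.round(np.median(q[k],0),4))
c=np.linalg.inv(H)@[0,0,0,1];print("tcp px",c[0]/c[2]*i["fx"]+i["cx"],c[1]/c[2]*i["fy"]+i["cy"],c[2])
v,u=np.nonzero(d>.26);m=(v<200);P=np.c_[(u-i["cx"])/i["fx"]*d[v,u],(v-i["cy"])/i["fy"]*d[v,u],d[v,u]]@T[:3,:3].T+T[:3,3]
print("table z",np.median(P[:,2]));print("cap",ray("wrist",(321,211),.008,T))
```

```text
[-0.0369 -0.0425  0.0098] [-0.0441 -0.055  -0.0124] [-0.0416 -0.0433 -0.0036]
[-0.037   0.0489  0.0106] [-0.0439  0.0415 -0.0123] [-0.0414  0.0421 -0.0033]
tcp px 320.6269937463182 282.8556232108847 0.18025850684859124
table z 0.0009326017366176609
cap [[ 0.45458501 -0.20659118  0.008     ]]
```

The open tips measure about 37 mm behind the TCP rather than 13 mm. I'll close the gripper in the air and measure the shut tips too.

Call:
step_arm(motion=[[0,0,0,0,0,0,255],[0,0,0,0,0,0,255],[0,0,0,0,0,0,255],[0,0,0,0,0,0,255],[0,0,0,0,0,0,255],[0,0,0,0,0,0,255]])

```text
time_s: 5.2
eef_pos: [0.4548, -0.2085, 0.2002]
eef_rot: [0.707, -0.0, 0.707, 0.0]
wrist_force: [-0.7, -0.5, 0.3]
opening: 0.002
```

Run:
```python
from h import *
o=ctrl.get_obs();print(o["opening"],o["eef_pos"])
i=ctrl.camera_info("wrist");H=i["hand_eye"];snap("wrist","w3",(200,160,440,480),1.8)
d=np.load("w3_d.npy");v,u=np.nonzero((d>0)&(d<.26));C=np.c_[(u-i["cx"])/i["fx"]*d[v,u],(v-i["cy"])/i["fy"]*d[v,u],d[v,u]]
Q=C@H[:3,:3].T+H[:3,3]
q=Q[abs(Q[:,1])<.03];k=np.argsort(-q[:,0])[:300];print(np.round(q[k].max(0),4),np.round(q[k].min(0),4),np.round(np.median(q[k],0),4))
```

```text
0.001990842432202846 [ 0.45475356 -0.20845591  0.20024148]
[-0.0278  0.0125 -0.0071] [-0.0348 -0.0132 -0.0127] [-0.0323 -0.0008 -0.0116]
```

View pics/w3.png

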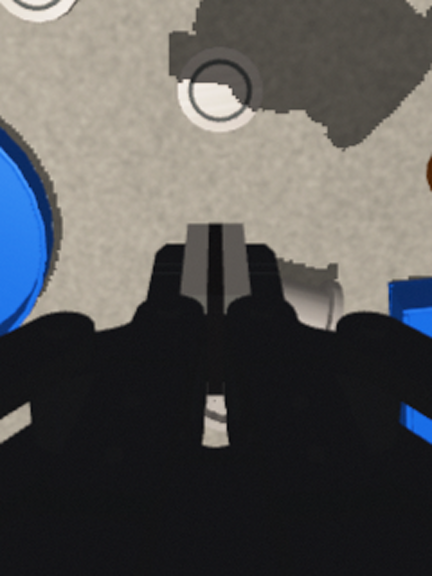

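The shut tips sit about 27 mm behind the reported TCP, and the cameras agree on table height. So I'll treat the fingers as 27 mm short and go correspondingly lower, checking force as I descend.

Call:
step_arm(motion=[[50,2,0,0,0,0,0],[100,2,0,0,0,0,0],[150,2,0,0,0,0,0],[190,2,0,0,0,0,0],[215,2,0,0,0,0,0],[222,2,0,0,0,0,0],[227,2,0,0,0,0,0],[227,2,0,0,0,0,0]])

```text
time_s: 6.25
eef_pos: [0.4554, -0.2069, -0.026]
eef_rot: [0.707, -0.001, 0.707, -0.0]
wrist_force: [0.1, -0.2, 0.7]
opening: 1.003
```

Call:
step_arm(motion=[[0,0,0,0,0,0,255],[0,0,0,0,0,0,255],[0,0,0,0,0,0,255],[0,0,0,0,0,0,255],[0,0,0,0,0,0,255]])

```text
time_s: 6.88
eef_pos: [0.4553, -0.2069, -0.0255]
eef_rot: [0.707, -0.001, 0.707, -0.0]
wrist_force: [-2.9, 2.0, 9.2]
opening: 0.559
```

Call:
step_arm(motion=[[-30,0,0,0,0,0,255],[-90,0,0,0,0,0,255],[-100,-40,25,0,0,0,255],[-100,-92,57,0,0,0,255],[-100,-143,88,0,0,0,255],[-100,-180,110,0,0,0,255],[-100,-191,117,0,0,0,255],[-100,-191,117,0,0,0,255]])

```text
time_s: 7.88
eef_pos: [0.5715, -0.3971, 0.0726]
eef_rot: [0.707, 0.0, 0.707, 0.0]
wrist_force: [0.3, -0.1, -0.7]
opening: 0.559
```

Run:
```python
from h import *
o=ctrl.get_obs();print(o["opening"],o["wrist_force"],o["eef_pos"])
goto((.572,-.398,-.0205),np.pi/2)
```

```text
0.5586731309172223 [ 0.28233929 -0.12238712 -0.68589137] [ 0.57147977 -0.39714223  0.07261538]
shift mm [93.1 -0.9  0.6] turn [ 0.  -0.  -0.1] yaw now 90.0
```

Call:
step_arm(motion=[[45,-1,0,0,0,0,255],[80,-1,0,0,0,0,255],[90,-1,0,0,0,0,255],[93,-1,0,0,0,0,255],[93,-1,0,0,0,0,255],[93,-1,0,0,0,0,60],[93,-1,0,0,0,0,60],[93,-1,0,0,0,0,60],[50,-1,0,0,0,0,60],[-5,-1,0,0,0,0,0]])

```text
time_s: 9.12
eef_pos: [0.5706, -0.3974, 0.0774]
eef_rot: [0.706, 0.001, 0.708, 0.001]
wrist_force: [0.1, -1.0, 0.1]
opening: 0.949
```

Run:
```python
from h import *
o=ctrl.get_obs();print(o["opening"],o["wrist_force"],o["eef_pos"])
goto((.391,-.3085,.08),np.pi/2)
```

```text
0.9494752878399891 [ 0.08777468 -1.0271278   0.14576395] [ 0.5706385  -0.39737212  0.07735118]
shift mm [  -1.9   88.9 -179.6] turn [ 0.  -0.2 -0.2] yaw now 90.0
```

Call:
step_arm(motion=[[-2,25,-50,0,0,0,0],[-2,50,-101,0,0,0,0],[-2,75,-152,0,0,0,0],[-2,89,-181,0,0,0,0],[-2,89,-181,0,0,0,0],[45,89,-181,0,0,0,0],[85,89,-181,0,0,0,0],[100,89,-181,0,0,0,0],[104,89,-181,0,0,0,0],[104,89,-181,0,0,0,0]])

```text
time_s: 10.38
eef_pos: [0.3917, -0.3104, -0.0249]
eef_rot: [0.707, -0.001, 0.707, -0.0]
wrist_force: [-0.3, -0.0, 0.1]
opening: 1.002
```

Call:
step_arm(motion=[[0,0,0,0,0,0,255],[0,0,0,0,0,0,255],[0,0,0,0,0,0,255],[0,0,0,0,0,0,255],[0,0,0,0,0,0,255]])

```text
time_s: 11.0
eef_pos: [0.3914, -0.3102, -0.0242]
eef_rot: [0.707, -0.001, 0.707, -0.0]
wrist_force: [-2.4, 2.5, 10.9]
opening: 0.555
```

Call:
step_arm(motion=[[-30,0,0,0,0,0,255],[-90,0,0,0,0,0,255],[-100,-30,40,0,0,0,255],[-100,-60,80,0,0,0,255],[-100,-88,119,0,0,0,255],[-100,-88,119,0,0,0,255],[-100,-88,119,0,0,0,255]])

```text
time_s: 11.88
eef_pos: [0.5092, -0.3967, 0.0737]
eef_rot: [0.707, 0.0, 0.708, 0.001]
wrist_force: [-0.3, 0.2, -1.5]
opening: 0.555
```

Run:
```python
from h import *
o=ctrl.get_obs();print(o["opening"],o["wrist_force"],o["eef_pos"])
goto((.510,-.398,-.0195),np.pi/2)
snap("wrist","w4")
```

```text
0.5552327405505252 [-0.34680143  0.24978547 -1.54431117] [ 0.50923161 -0.39672036  0.07367097]
shift mm [93.2 -1.4  0.9] turn [ 0.  -0.1 -0.1] yaw now 90.0
```

View pics/w4.png

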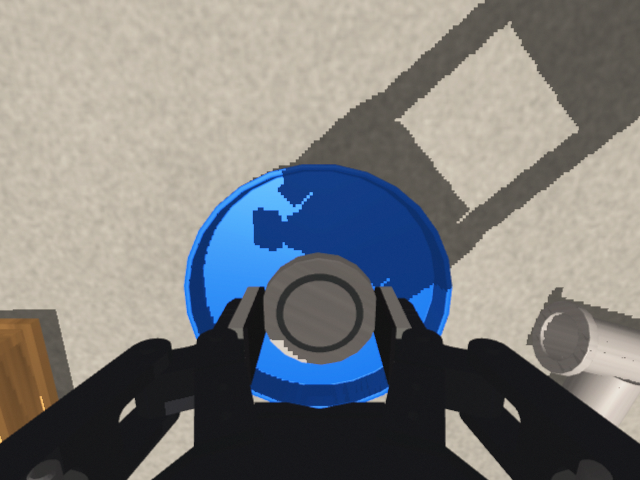

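The held cap at (320,308) is centred between the pads, and the first cap is partly visible behind it at (290,350). I'll place it.

Call:
step_arm(motion=[[45,-1,0,0,0,0,255],[80,-1,0,0,0,0,255],[90,-1,0,0,0,0,255],[93,-1,0,0,0,0,255],[93,-1,0,0,0,0,255],[93,-1,0,0,0,0,60],[93,-1,0,0,0,0,60],[93,-1,0,0,0,0,60],[40,-1,0,0,0,0,60],[-20,-1,0,0,0,0,0]])

```text
time_s: 13.18
eef_pos: [0.5089, -0.3975, 0.094]
eef_rot: [0.706, 0.001, 0.708, 0.001]
wrist_force: [1.4, -1.3, -0.0]
opening: 0.949
```

Call:
step_arm(motion=[[-62,0,0,0,0,0,0],[-110,0,-40,0,0,0,0],[-110,40,-90,0,0,0,0],[-110,90,-120,0,0,0,0],[-110,150,-120,0,0,0,0],[-110,150,-120,0,0,0,0]])

```text
time_s: 13.92
eef_pos: [0.3893, -0.2452, 0.2044]
eef_rot: [0.707, -0.001, 0.707, 0.001]
wrist_force: [1.1, -0.2, 0.2]
opening: 1.001
```

Run:
```python
from h import *
print(ctrl.get_obs()["eef_pos"])
snap("wrist","w5")
snap("top","t5")
a=cv2.imread("pics/w5.png");b=cv2.imread("pics/t5.png")[130:260,120:560]
b=cv2.resize(b,(800,236),interpolation=cv2.INTER_CUBIC);a=cv2.resize(a,(480,360))
c=np.zeros((600,800,3),np.uint8);c[:360,:480]=a;c[360:596]=b;cv2.imwrite("pics/c5.png",c)
```

```text
[ 0.38929612 -0.24521154  0.20437547]
```

View pics/c5.png

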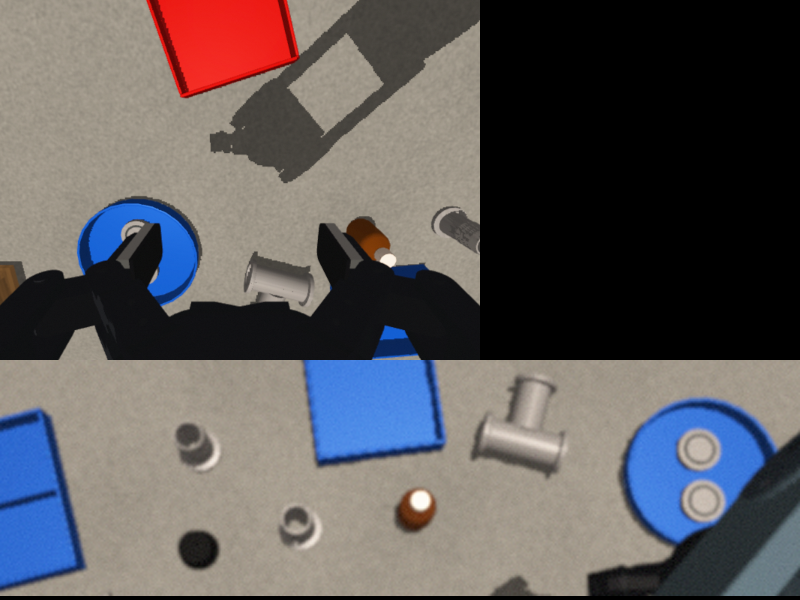

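Both caps lie flat side by side in the dish, at composite pixels (699,449) and (704,500). Next the tails: I'll move the wrist camera where it can see both tails and the bay box.

Call:
step_arm(motion=[[0,60,5,0,0,0,0],[0,120,10,0,0,0,0],[0,180,10,0,0,0,0],[0,240,10,0,0,0,0],[0,300,10,0,0,0,0],[0,360,10,0,0,0,0],[0,415,10,0,0,0,0],[-30,455,10,0,0,0,0],[-50,455,10,0,0,0,0],[-50,455,10,0,0,0,0]])

```text
time_s: 15.28
eef_pos: [0.4015, 0.2067, 0.2556]
eef_rot: [0.708, -0.0, 0.706, 0.0]
wrist_force: [-0.1, -0.1, -0.3]
opening: 0.997
```

```bash
cat > cloud.py <<'E'
from h import *
def cloud(fn):
    i=ctrl.camera_info("wrist");T=np.load(fn+"_T.npy");d=np.load(fn+"_d.npy");v,u=np.nonzero(d>.26)
    return np.c_[(u-i["cx"])/i["fx"]*d[v,u],(v-i["cy"])/i["fy"]*d[v,u],d[v,u]]@T[:3,:3].T+T[:3,3]
def sel(P,x,y,r,z0,z1):
    return P[(np.hypot(P[:,0]-x,P[:,1]-y)<r)&(P[:,2]>z0)&(P[:,2]<z1)]
E
python3 - <<'E'
from cloud import *
print(ctrl.get_obs()["eef_pos"]);snap("wrist","w6");P=cloud("w6")
for x,y in [(.587,.188),(.489,.074)]:
    q=sel(P,x,y,.035,.066,.078);print(len(q),q[:,2].mean() if len(q) else 0,cv2.minEnclosingCircle(q[:,:2].astype(np.float32)) if len(q) else 0)
q=sel(P,.528,.409,.13,.028,.040);print(len(q),cv2.minAreaRect(q[:,:2].astype(np.float32)))
print("bung",(lambda q:(len(q),q.mean(0)))(sel(P,.465,.186,.03,.028,.04)))
E
```

```text
[0.40152814 0.20674012 0.25563497]
279 0.0693050960532657 ((0.5851433277130127, 0.19122099876403809), 0.017514633014798164)
238 0.06942332833432925 ((0.48938244581222534, 0.07425811886787415), 0.017472336068749428)
1953 ((0.5249089002609253, 0.40924960374832153), (0.19051261246204376, 0.1311074197292328), 13.659538269042969)
bung (811, array([0.46552034, 0.19223838, 0.03244807]))
```

View pics/w6.png

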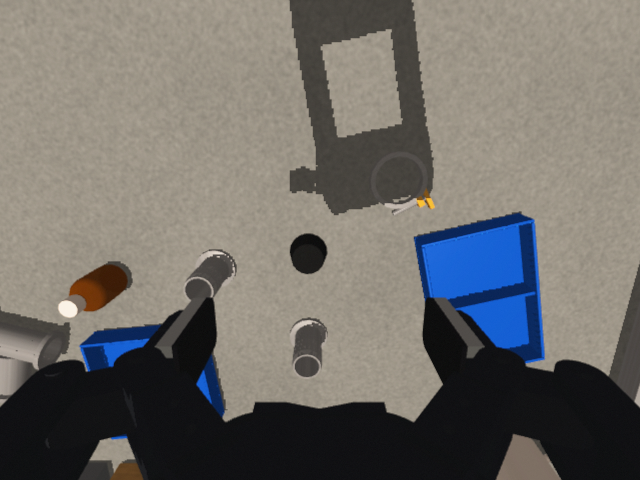

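The view shows tail tops at (307,367) and (200,290), and the box at (480,290). Depth puts tail A at (.586,.190), tail B at (.489,.074) and the box centre at (.525,.409) turned 13.7°. Picking tail A first.

Call:
step_arm(motion=[[30,-5,50,0,0,0,0],[60,-10,100,0,0,0,0],[90,-17,150,0,0,0,0],[100,-17,184,0,0,0,0],[100,-17,184,0,0,0,0],[160,-17,184,0,0,0,0],[215,-17,184,0,0,0,0],[245,-17,184,0,0,0,0],[250,-17,184,0,0,0,0],[250,-17,184,0,0,0,0]])

```text
time_s: 16.58
eef_pos: [0.5838, 0.1894, 0.005]
eef_rot: [0.707, -0.0, 0.707, 0.0]
wrist_force: [-1.0, 0.1, 0.8]
opening: 1.003
```

Call:
step_arm(motion=[[0,0,0,0,0,0,255],[0,0,0,0,0,0,255],[0,0,0,0,0,0,255],[0,0,0,0,0,0,255],[0,0,0,0,0,0,255],[0,0,0,0,0,0,255]])

```text
time_s: 17.32
eef_pos: [0.5845, 0.19, 0.0056]
eef_rot: [0.708, -0.0, 0.706, 0.0]
wrist_force: [-0.5, 1.3, 6.5]
opening: 0.411
```

Call:
step_arm(motion=[[-30,0,0,0,0,0,255],[-80,0,0,0,0,0,255],[-90,50,-3,0,0,0,255],[-90,105,-7,0,0,0,255],[-90,160,-10,0,0,0,255],[-90,205,-13,0,0,0,255],[-90,230,-14,0,0,0,255],[-90,230,-14,0,0,0,255],[-90,230,-14,0,0,0,255]])

```text
time_s: 18.45
eef_pos: [0.569, 0.4188, 0.0935]
eef_rot: [0.707, -0.001, 0.708, -0.0]
wrist_force: [-0.2, -0.0, -1.9]
opening: 0.41
```

Run:
```python
from h import *
o=ctrl.get_obs();print(o["opening"],o["wrist_force"],o["eef_pos"])
goto((.5707,.4203,.0105),np.pi/2)
```

```text
0.4103505813417493 [-0.22059241 -0.00711817 -1.93646268] [0.56899814 0.41882099 0.09347547]
shift mm [83.   1.6  1.8] turn [ 0.  -0.1  0.1] yaw now 90.0
```

Call:
step_arm(motion=[[40,2,2,0,0,0,255],[70,2,2,0,0,0,255],[80,2,2,0,0,0,255],[83,2,2,0,0,0,255],[84,2,2,0,0,0,255],[84,2,2,0,0,0,110],[84,2,2,0,0,0,80],[84,2,2,0,0,0,60],[40,2,2,0,0,0,60],[-20,2,2,0,0,0,60]])

```text
time_s: 19.7
eef_pos: [0.5699, 0.4208, 0.113]
eef_rot: [0.706, -0.001, 0.709, -0.001]
wrist_force: [0.3, 0.5, 0.8]
opening: 0.759
```

Run:
```python
from h import *
o=ctrl.get_obs();print(o["opening"],o["wrist_force"],o["eef_pos"])
goto((.489,.074,.006),np.pi/2)
```

```text
0.7586209951111234 [0.27610887 0.4956384  0.77755484] [0.56985047 0.4208121  0.11303328]
shift mm [ 108.1 -346.5  -80.6] turn [ 0.  -0.2  0.1] yaw now 90.0
```

Going over to tail B, then descending.

Call:
step_arm(motion=[[-10,-55,-13,0,0,0,0],[-10,-115,-27,0,0,0,0],[-10,-175,-41,0,0,0,0],[-10,-235,-55,0,0,0,0],[-10,-295,-69,0,0,0,0],[-10,-347,-82,0,0,0,0],[-10,-347,-82,0,0,0,0],[-10,-347,-82,0,0,0,0]])

```text
time_s: 20.7
eef_pos: [0.4901, 0.0747, 0.1247]
eef_rot: [0.708, 0.0, 0.707, 0.0]
wrist_force: [0.6, 0.1, 0.0]
opening: 0.999
```

Run:
```python
from h import *
goto((.489,.074,.0055),np.pi/2)
```

```text
shift mm [119.2  -0.7  -1.2] turn [-0.   0.1 -0. ] yaw now 90.0
```

Call:
step_arm(motion=[[50,-1,-1,0,0,0,0],[95,-1,-1,0,0,0,0],[115,-1,-1,0,0,0,0],[119,-1,-1,0,0,0,0],[119,-1,-1,0,0,0,255],[119,-1,-1,0,0,0,255],[119,-1,-1,0,0,0,255],[119,-1,-1,0,0,0,255],[119,-1,-1,0,0,0,255],[119,-1,-1,0,0,0,255]])

```text
time_s: 21.95
eef_pos: [0.4898, 0.0736, 0.0065]
eef_rot: [0.708, -0.0, 0.706, 0.0]
wrist_force: [0.6, 1.3, 6.3]
opening: 0.405
```

Call:
step_arm(motion=[[-30,0,0,0,0,0,255],[-85,0,0,0,0,0,255],[-100,50,-1,0,0,0,255],[-100,110,-3,0,0,0,255],[-100,170,-5,0,0,0,255],[-100,230,-7,0,0,0,255],[-100,290,-9,0,0,0,255],[-100,324,-10,0,0,0,255],[-100,324,-10,0,0,0,255],[-100,324,-10,0,0,0,255]])

```text
time_s: 23.2
eef_pos: [0.4781, 0.3968, 0.1048]
eef_rot: [0.707, -0.001, 0.707, -0.0]
wrist_force: [-0.0, -0.4, -1.4]
opening: 0.405
```

Run:
```python
from h import *
o=ctrl.get_obs();print(o["opening"],o["wrist_force"])
goto((.4793,.3981,.0105),np.pi/2)
```

```text
0.4045083840052335 [-0.03788636 -0.42715698 -1.4266788 ]
shift mm [94.3  1.4  1.3] turn [ 0.  -0.   0.1] yaw now 90.0
```

Call:
step_arm(motion=[[45,1,1,0,0,0,255],[80,1,1,0,0,0,255],[90,1,1,0,0,0,255],[93,1,1,0,0,0,255],[94,1,1,0,0,0,255],[94,1,1,0,0,0,110],[94,1,1,0,0,0,80],[94,1,1,0,0,0,60],[50,1,1,0,0,0,60],[-10,1,1,0,0,0,60]])

```text
time_s: 24.45
eef_pos: [0.4779, 0.3977, 0.1145]
eef_rot: [0.706, -0.001, 0.708, -0.001]
wrist_force: [0.6, 0.7, 0.8]
opening: 0.765
```

Call:
step_arm(motion=[[-50,-30,-40,0,0,0,0],[-100,-70,-80,0,0,0,0],[-150,-110,-100,0,0,0,0],[-150,-150,-100,0,0,0,0],[-150,-150,-100,0,0,0,0]])

```text
time_s: 25.08
eef_pos: [0.3802, 0.2468, 0.2678]
eef_rot: [0.709, 0.001, 0.705, -0.0]
wrist_force: [1.1, 0.8, -0.3]
opening: 1.002
```

Run:
```python
from cloud import *
print(ctrl.get_obs()["eef_pos"]);snap("wrist","w7");P=cloud("w7")
for x,y in [(.571,.420),(.479,.398)]:
    q=sel(P,x,y,.035,.068,.082);print(len(q),q[:,2].mean() if len(q) else 0,cv2.minEnclosingCircle(q[:,:2].astype(np.float32)) if len(q) else 0)
```

```text
[0.3801836  0.24675643 0.26782219]
0 0 0
296 0.07237744972869085 ((0.4804324209690094, 0.3976653814315796), 0.01781172677874565)
```

View pics/w7.png

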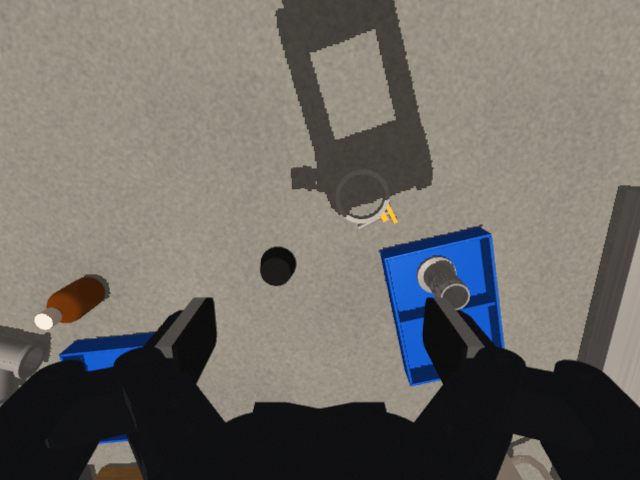

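The near-bay tail stands at (437,275). The far one is hidden behind the finger, so I'll check it later from the top camera. Now viewing the tee and tray.

Call:
step_arm(motion=[[0,-60,5,0,0,0,0],[0,-120,10,0,0,0,0],[0,-180,15,0,0,0,0],[0,-240,20,0,0,0,0],[0,-300,25,0,0,0,0],[0,-350,30,0,0,0,0],[0,-367,30,0,0,0,0],[0,-367,30,0,0,0,0]])

```text
time_s: 26.12
eef_pos: [0.4098, -0.1184, 0.2644]
eef_rot: [0.707, 0.001, 0.708, 0.0]
wrist_force: [0.2, 0.4, 0.5]
opening: 1.001
```

Run:
```python
from cloud import *
print(ctrl.get_obs()["eef_pos"]);snap("wrist","w8");snap("top","t8",(60,130,340,290),2.8);P=cloud("w8")
q=sel(P,.648,-.017,.12,.029,.040);print("tray",len(q),cv2.minAreaRect(q[:,:2].astype(np.float32)))
np.save("w8_P.npy",P)
```

```text
[ 0.40978888 -0.11837968  0.26437679]
tray 601 ((0.642871081829071, -0.04235298931598663), (0.14776897430419922, 0.10993482172489166), 0.27235737442970276)
```

View pics/w8.png

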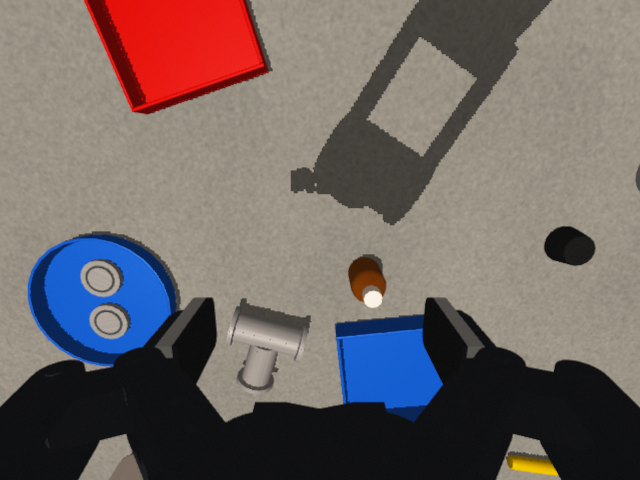

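View pics/t8.png

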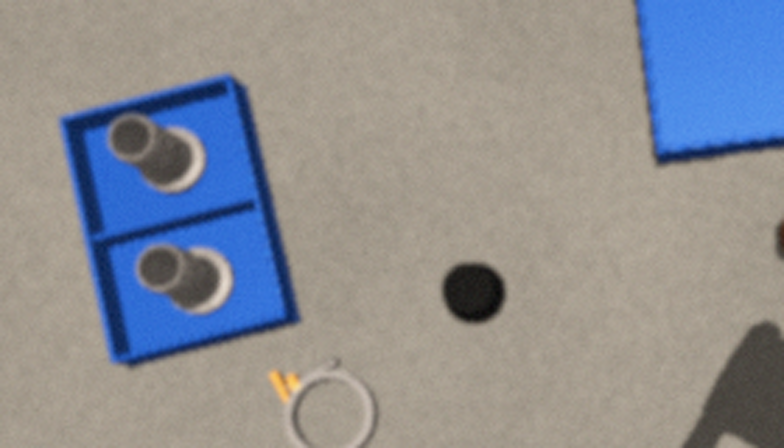

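The top crop shows both tails upright, one per bay, at crop (165,150) and (195,275). w8 shows the tee at (265,345) and both caps in the dish. I'll fit the tee and tray poses from the depth data.

Run:
```python
from cloud import *
from scipy.optimize import least_squares
def teefit(P,n):
    q=P[(np.hypot(P[:,0]-.59,P[:,1]-.19*-1*-1)<.0)]
    q=sel(P,.60,-.19,.09,.01,.06)
    def f(p):
        c,s=np.cos(p[2]),np.sin(p[2]);dx,dy=q[:,0]-p[0],q[:,1]-p[1];X=c*dx+s*dy;Y=-s*dx+c*dy;Z=q[:,2]-.0255
        run=np.hypot(X,Z)-np.where(abs(Y)>42,0,0)-np.where(abs(Y)>.042,.02525,.019)
        run=np.where(abs(Y)>.048,np.hypot(run*(run>0),abs(Y)-.048),run)
        br=np.hypot(Y,Z)-np.where(X>.069,.02525,.019);br=np.where(X>.075,np.hypot(br*(br>0),X-.075),np.where(X<0,1,br))
        return np.where(abs(run)<abs(br),run,br)*1e3
    b=None
    for t in np.radians([-30,0,30]):
        r=least_squares(f,[.59,-.19,t],loss="soft_l1",x_scale=[.01,.01,.1],diff_step=1e-4)
        if b is None or r.cost<b.cost:b=r
    print(n,len(q),b.x[:2].round(4),np.degrees(b.x[2]).round(2),np.median(abs(b.fun)));return b.x
for n in("w1","w2","w8"):
    P=cloud(n);p=teefit(P,n)
    q=sel(P,.648,-.017,.12,.029,.040);
    near=q[(q[:,0]<.60)&(q[:,0]>.555)];l=cv2.fitLine(near[:,:2].astype(np.float32),cv2.DIST_HUBER,0,.01,.01).ravel()
    print(" tray near line dir",np.degrees(np.arctan2(l[1],l[0])).round(1),l[2:],"y range",near[:,1].min(),near[:,1].max(),"rect",cv2.minAreaRect(q[:,:2].astype(np.float32)))
c,s=np.cos(p[2]),np.sin(p[2]);g=p[:2]+.042*np.array([c,s]);print("grasp",g)
goto((*g,.1),p[2]+np.pi/2)
```

```text
w1 5530 [ 0.5824 -0.1858] -16.21 0.48911708782935737
 tray near line dir -87.2 [0.57222337 0.01255689] y range -0.09785860552153304 0.05489497063385401 rect ((0.6474077701568604, -0.015269339084625244), (0.15125501155853271, 0.15036530792713165), 6.265439987182617)
w2 5588 [ 0.5824 -0.1857] -16.18 0.4995121144442983
 tray near line dir -87.0 [0.5708197  0.01798836] y range -0.09797029303327882 0.05536317149458356 rect ((0.6470652222633362, -0.015102773904800415), (0.15073572099208832, 0.15087516605854034), 6.215916633605957)
w8 3853 [ 0.5813 -0.1861] -15.91 0.5202212793541938
 tray near line dir -83.5 [ 0.57625085 -0.04383002] y range -0.09761171933177995 0.012262603211202844 rect ((0.642871081829071, -0.04235298931598663), (0.14776897430419922, 0.10993482172489166), 0.27235737442970276)
grasp [ 0.62167924 -0.19761005]
shift mm [164.4 -81.1 211.9] turn [16.  -0.1 -0.1] yaw now 90.1
```

Call:
step_arm(motion=[[20,-20,53,5,0,0,0],[40,-40,106,10,0,0,0],[80,-62,160,16,0,0,0],[120,-81,205,16,0,0,0],[164,-81,212,16,0,0,0],[164,-81,212,16,0,0,0],[164,-81,212,16,0,0,0]])

```text
time_s: 27.1
eef_pos: [0.6223, -0.1981, 0.1028]
eef_rot: [0.701, 0.097, 0.7, -0.098]
wrist_force: [-0.4, -0.5, 0.5]
opening: 0.998
```

Run:
```python
from h import *
goto((.6225,-.1977,-.022),np.radians(74))
```

```text
shift mm [ 1.248e+02  4.000e-01 -1.000e-01] turn [0.1 0.1 0. ] yaw now 74.1
```

Call:
step_arm(motion=[[50,0,0,0,0,0,0],[90,0,0,0,0,0,0],[110,0,0,0,0,0,0],[120,0,0,0,0,0,0],[125,0,0,0,0,0,0],[125,0,0,0,0,0,0]])

```text
time_s: 27.85
eef_pos: [0.6225, -0.1998, -0.0226]
eef_rot: [0.701, 0.098, 0.7, -0.098]
wrist_force: [0.2, 0.2, 0.1]
opening: 1.002
```

Call:
step_arm(motion=[[0,0,0,0,0,0,255],[0,0,0,0,0,0,255],[0,0,0,0,0,0,255],[0,0,0,0,0,0,255],[0,0,0,0,0,0,255],[0,0,0,0,0,0,255]])

```text
time_s: 28.6
eef_pos: [0.6222, -0.1995, -0.0231]
eef_rot: [0.701, 0.098, 0.7, -0.098]
wrist_force: [-0.2, 0.7, 5.3]
opening: 0.433
```

Call:
step_arm(motion=[[-30,0,0,0,0,0,255],[-80,0,0,0,0,0,255],[-110,0,0,0,0,0,255],[-110,0,0,0,0,0,255],[-110,0,0,0,0,0,255]])

```text
time_s: 29.22
eef_pos: [0.6204, -0.1987, 0.084]
eef_rot: [0.699, 0.099, 0.701, -0.098]
wrist_force: [-0.2, 0.0, -3.6]
opening: 0.427
```

Run:
```python
from h import *
o=ctrl.get_obs();print(o["opening"],o["wrist_force"],o["torque"])
goto((.664,-.013,.0885),np.radians(96.2))
```

```text
0.42739257496632127 [-0.20683794  0.03568603 -3.60612687] [ 0.00095102 -0.04394223 -0.0085152 ]
shift mm [ -4.4 190.6  -9.2] turn [-22.2  -0.2  -0.1] yaw now 74.0
```

Call:
step_arm(motion=[[-5,45,-2,-5,0,0,255],[-5,90,-4,-11,0,0,255],[-5,135,-7,-17,0,0,255],[-5,175,-9,-22,0,0,255],[-5,191,-9,-22,0,0,255],[-5,191,-9,-22,0,0,255],[-5,191,-9,-22,0,0,255]])

```text
time_s: 30.1
eef_pos: [0.6651, -0.0146, 0.0903]
eef_rot: [0.706, -0.037, 0.707, 0.037]
wrist_force: [0.3, -0.8, -2.9]
opening: 0.429
```

Run:
```python
from h import *
o=ctrl.get_obs();print(o["opening"],o["wrist_force"],o["eef_pos"])
goto((.664,-.013,-.017),np.radians(96.2))
snap("wrist","w9")
```

```text
0.42904037115853993 [ 0.31686056 -0.7557637  -2.89245135] [ 0.66506306 -0.01460534  0.09031211]
shift mm [107.3   1.7  -0.7] turn [-0.3 -0.1  0. ] yaw now 95.9
```

View pics/w9.png

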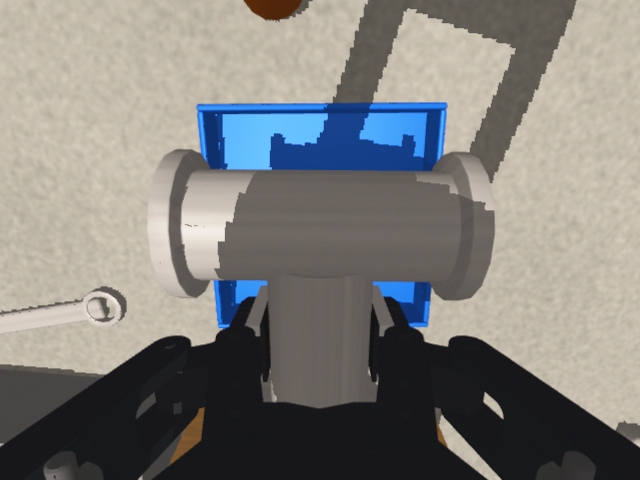

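The held tee (run across row 225) is square to the tray and centred over it. Lowering and releasing.

Call:
step_arm(motion=[[45,2,-1,0,0,0,255],[80,2,-1,0,0,0,255],[98,2,-1,0,0,0,255],[105,2,-1,0,0,0,255],[108,2,-1,0,0,0,255],[108,2,-1,0,0,0,255],[108,2,-1,0,0,0,100],[108,2,-1,0,0,0,70],[108,2,-1,0,0,0,70],[60,2,-1,0,0,0,70]])

```text
time_s: 31.4
eef_pos: [0.6604, -0.0106, 0.0271]
eef_rot: [0.703, -0.036, 0.709, 0.038]
wrist_force: [0.5, -0.2, 0.6]
opening: 0.726
```

Call:
step_arm(motion=[[-60,0,0,0,0,0,70],[-120,0,0,0,0,0,70],[-180,0,-40,0,0,0,0],[-220,0,-90,0,0,0,0],[-220,30,-150,0,0,0,0],[-220,80,-200,0,0,0,0],[-220,140,-200,0,0,0,0],[-220,200,-200,0,0,0,0],[-220,200,-200,0,0,0,0]])

```text
time_s: 32.52
eef_pos: [0.4434, 0.1697, 0.2518]
eef_rot: [0.706, -0.039, 0.706, 0.039]
wrist_force: [0.0, -0.3, 1.0]
opening: 1.003
```

Run:
```python
from h import *
o=ctrl.get_obs();print(o["eef_pos"],o["wrist_force"])
snap("top","t10");snap("scene","s10")
a=cv2.imread("pics/t10.png")[90:310,60:580];b=cv2.imread("pics/s10.png")[150:440,150:500]
c=np.zeros((600,800,3),np.uint8);c[:338]=cv2.resize(a,(800,338),interpolation=cv2.INTER_CUBIC);c[340:600,:314]=cv2.resize(b,(314,260),interpolation=cv2.INTER_AREA);cv2.imwrite("pics/c10.png",c)
```

```text
[0.44336764 0.1697207  0.25180461] [ 3.79502907e-05 -3.45316163e-01  1.01085228e+00]
```

View pics/c10.png

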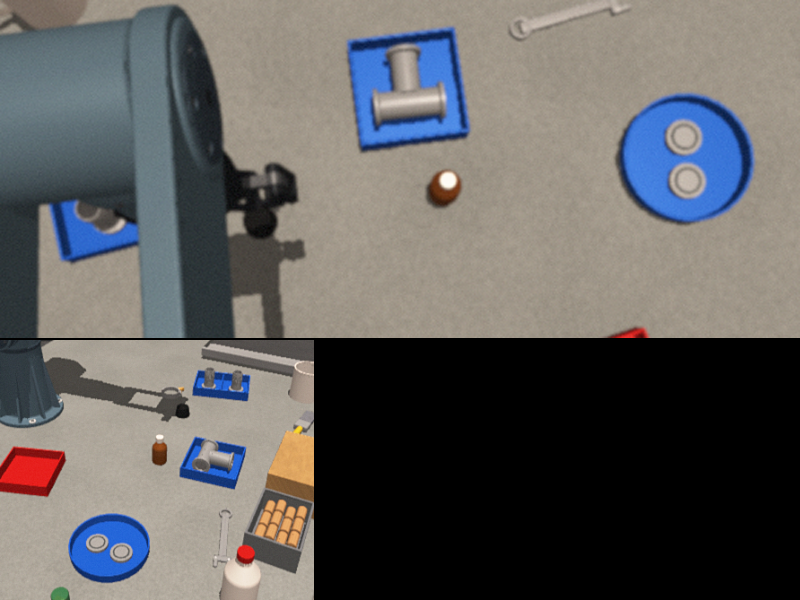

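All the fittings are in place: tee flat in the tray (410,90), caps in the dish (685,137/180), both tails upright in the bays in the scene inset (210/237,380), and the bottle standing at (446,186). The gripper is clear and still in the air, so I'm handing in.

```bash
python3 -c "
from bench import ctrl
print(ctrl.hand_in(),ctrl.get_obs()['time_s'])"
```

```text
the job is handed in; nothing more can be done
the job is handed in; nothing more can be done
```

The job is done and handed in, in the order you gave, at about 33 s. The two end caps lie flat side by side in the round dish. The two hose tails stand upright, one in each bay, and the tee lies flat in the blue square tray.

- **Missed grasp:** my first grasp on a cap closed on nothing. The closed fingertips measured about 27 mm behind the reported TCP, which does not match the description. I went that much lower for every later grasp, and all five held on the first try.
- **Last checks:** the top and scene pictures show all five fittings in place, the sample bottle standing, and the bung and ring clamp on the bench, not handled. The arm partly hid the bays from the top camera at the end; the scene view and an earlier top view show both tails upright. The gripper was open and clear of everything, and the wrist forces reported at the end of each move never passed about 11 N.

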